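# Put the radio battery packs on charge in reverse order

## Task

Move the four radio battery packs from their coloured stands into the four-bay charger, reversing the row from left to right: the pack that starts at the left end goes into the bay at the right end, the second from the left into the second from the right, and so on. Set each pack down upright, cap on top, fully home on the floor of its bay; never drop one, and let go of all of them.

Things in the scene. Friction and masses are not known exactly. Their poses are not given: they have to be found in the camera images.
- pack_red_mid (a point): Battery pack with a red cap: an upright olive block, 32 mm along its x, 60 mm along its y, 90 mm high, 0.25 to 0.5 kg. This point is its centre, 45 mm above its underside; its z axis points up out of the cap. At the start it stands in the red stand, its x within about 15 degrees of the world x axis. Seated in a stand or a bay, its centre is 65 mm above the table.
- pack_yellow_mid (a point): Battery pack with a yellow cap: an upright olive block, 32 mm along its x, 60 mm along its y, 90 mm high, 0.25 to 0.5 kg. This point is its centre, 45 mm above its underside; its z axis points up out of the cap. At the start it stands in the yellow stand, its x within about 15 degrees of the world x axis. Seated in a stand or a bay, its centre is 65 mm above the table.
- pack_blue_mid (a point): Battery pack with a blue cap: an upright olive block, 32 mm along its x, 60 mm along its y, 90 mm high, 0.25 to 0.5 kg. This point is its centre, 45 mm above its underside; its z axis points up out of the cap. At the start it stands in the blue stand, its x within about 15 degrees of the world x axis. Seated in a stand or a bay, its centre is 65 mm above the table.
- pack_white_mid (a point): Battery pack with a white cap: an upright olive block, 32 mm along its x, 60 mm along its y, 90 mm high, 0.25 to 0.5 kg. This point is its centre, 45 mm above its underside; its z axis points up out of the cap. At the start it stands in the white stand, its x within about 15 degrees of the world x axis. Seated in a stand or a bay, its centre is 65 mm above the table.
- stand_red: The red stand, fixed: a shallow red pocket in which the red-capped pack stands at the start, so it keeps marking where that pack came from. Origin: centre of its underside, 8 mm above the table. Its floor, 48 mm (x) by 76 mm (y), lies 20 mm above the table, within walls 4 mm thick and 10 mm high.
- stand_yellow: The yellow stand, fixed: a shallow yellow pocket in which the yellow-capped pack stands at the start, so it keeps marking where that pack came from. Origin: centre of its underside, 8 mm above the table. Its floor, 48 mm (x) by 76 mm (y), lies 20 mm above the table, within walls 4 mm thick and 10 mm high.
- stand_blue: The blue stand, fixed: a shallow blue pocket in which the blue-capped pack stands at the start, so it keeps marking where that pack came from. Origin: centre of its underside, 8 mm above the table. Its floor, 48 mm (x) by 76 mm (y), lies 20 mm above the table, within walls 4 mm thick and 10 mm high.
- stand_white: The white stand, fixed: a shallow white pocket in which the white-capped pack stands at the start, so it keeps marking where that pack came from. Origin: centre of its underside, 8 mm above the table. Its floor, 48 mm (x) by 76 mm (y), lies 20 mm above the table, within walls 4 mm thick and 10 mm high.
- board: Low plywood board, fixed, 86 mm (x) by 440 mm (y) by 8 mm; origin on the table under the middle of the row of stands, which sit along its y axis at y = -138, -46, +46 and +138 mm, colours in any order. Its y axis points to the robot's left within 7 degrees. A roll of tape lies at its -y end. The board may be nearer to the robot than the charger or beyond it.
- charger: Grey charger, fixed, 86 mm (x) by 378 mm (y); origin on the table under the middle of its four black-rimmed bays, which lie at y = -138, -46, +46 and +138 mm. Bay floor: 48 (x) by 76 (y) mm, 20 mm above the table; rim 4 mm thick, 10 mm high; a pack's 60 mm side goes along y. Its y axis points to the robot's left within 7 degrees; at its +y end is a power block, 78 mm high with the pot on it.

How it is judged:
By the outcome, as a careful person would: the job done as asked, in the order asked, and still so for the second after the job is handed in, with the robot touching nothing.
It also fails if it takes over 112 s, if anything falls off the work surface, if the arm or the gripper's body presses on something with over 40 N, if the wrist force passes 120 N, or if a joint passes its speed limit or range.

## Robot

A 6-joint arm with a two-finger parallel gripper is mounted at the origin on the work surface. World frame = base frame: x ahead of the robot, y to its left, z up, the work surface at z = 0. Lengths are in m, angles in rad, forces in N, time in s.
With the tool pointing down it reaches from about 0.4 to 0.825 m from the base axis. Payload 7 kg.
Tool frame: the origin (TCP) lies between the finger pads; the fingertips stand 8 mm ahead of it and the grasp point (between the pads) lies 11 mm behind it (arm.finger_overhang is the distance from the TCP to the fingertips, in m); z points along the fingers, y is the line along which they close (so a half turn about z gives the same grasp; the last joint's range is limited). The gripper opens to 88 mm and grips with 3 to 60 N. Pads are 19 mm wide; open, the fingers measure 130 mm over their backs; the gripper's body (78 mm by 193 mm) begins 47 mm behind the grasp point.
Start: joints at [1.587, 0.359, 0.012, 0, -1.224, -0.288], TCP at [0.181, 0.65, 0.235] pointing down, gripper open.
Joint ranges: [-3.07, 3.07], [-1.43, 2.12], [-1.02, 1.25], [-3.03, 1.67], [-3.05, -0], [-3.03, 3.03]. Speed limits (rad/s): [2.39, 2.39, 3.01, 3.14, 3.14, 3.14].

## Interface

Orientations are given as [roll, pitch, yaw] about the fixed x, y, z axes, in that order (R = Rz(yaw) Ry(pitch) Rx(roll)).
In Python, from station import arm gives the robot as it stands.
- The arm moves only by the tool move_arm, never from a script. Its argument "rows" is text: rows parted by semicolons, each of 7 numbers parted by spaces: the turn, a rotation vector about the tool's x, y, z in degrees, then the shift along the tool's x, y, z in m, then the finger opening in m, from 0 to 0.0876. A call has 1 to 8 rows; each row shifts and turns the commanded pose from where the row before left it, along the tool's axes as they then stand; what a row does not reach is not made up. A row lasts 1/8 s, in which the tool goes at most 62.5 mm and 10.7 degrees, less where a joint would pass 70% of its speed; a pose out of reach is approached as far as the arm can. A call is refused whole if a number of a shift passes 0.0625 or a number of a turn 10.7, either way. A call with a gripper value outside its range is refused whole. The fingers move at their own pace and stop on an object; "squeeze" is the grip in N (left out, the last holds). Time passes only in rows, so rows that do not move let the fingers close. It gives the time, the measured TCP pose, the force, the opening and the grip force at its end, in the units of the state.
- arm.get_state(): the state, without advancing time (a new reading comes with each control period).
- arm.grab_frame(name): name is "side" or "top"; returns (picture, depth): 420x560x3 uint8, blue, green, red; 420x560 float32, m along the optical axis (not along the pixel's ray), 0 where there is no reading.
- arm.camera_model(name): a dict with "mtx" (3x3 intrinsics, pixels), "k1" (the pictures are not rectified: a ray, as slopes to the right and down, at radius r is drawn at 1 + k1 r^2 times it, then the intrinsics apply), "camera_from_world" (4x4, takes a point from world to camera coordinates). Camera axes: x right, y down, z forward; pixel columns grow to the right and rows downward; lengths in m; the calibration is good to about 2 mm. A picture is of the moment at which its call begins. camera_model takes no time and is no camera call.
- arm.job_done(): hands the job in; it is judged then, once.
The state is a dict: "t": time; "q": joint angles; "qd": joint speeds; "joint_efforts": joint torques, N m; "eef_pos": TCP position; "ee_rot": TCP orientation; "force": force on the tool from outside, world axes, zero at the start; "moment": the same for the moment, N m; "width": finger opening in m; "gripper_force": force on a finger pad.
Only numpy, scipy, OpenCV 4.12 (cv2) and the standard library are available. Lean on these libraries where they do the work, as an engineer would, in place of code of your own. Each camera call takes 0.05 s, during which the arm holds its last target. There are 200 camera calls.

## Working session

There is one attempt and no reset: what is moved stays moved. The work goes in short steps, Python scripts to look and compute and a tool call to move; the robot and the scene stay as the last step left them, time stands still between calls to the robot, and variables do not carry over. Pictures are saved under pics/ and viewed, at most 14 in all, crops included, and the job is handed in when it is done.

Besides the shell and the picture viewer there is one more tool, called as name(argument=value, ...), one argument or row to a line, values as JSON. move_arm: Moves the arm, as the interface text tells. Its arguments: {"type":"object","properties":{"rows":{"type":"string"},"squeeze":{"type":"number"}},"required":["rows"]}

```bash
ls; mkdir -p pics; cat > h.py <<'E'
import numpy as np, cv2
from station import arm
def ray(name,px):
    m=arm.camera_model(name); K=np.array(m["mtx"]);k=m["k1"];T=np.array(m["camera_from_world"])
    px=np.atleast_2d(np.array(px,float))
    d=(px-[K[0,2],K[1,2]])/[K[0,0],K[1,1]]
    u=d.copy()
    for _ in range(20): u=d/(1+k*(u**2).sum(1,keepdims=True))
    r=np.c_[u,np.ones(len(u))]@T[:3,:3]
    c=-T[:3,:3].T@T[:3,3]
    return c,r,u
def onplane(name,px,z):
    c,r,_=ray(name,px); return c+r*((z-c[2])/r[:,2])[:,None]
def cloud(name,dep):
    h,w=dep.shape; g=np.stack(np.meshgrid(np.arange(w),np.arange(h)),-1).reshape(-1,2)
    c,r,_=ray(name,g); return (c+r*dep.reshape(-1,1)).reshape(h,w,3)
E
python3 - <<'E'
from h import *
for n in("top","side"):
    p,d=arm.grab_frame(n); cv2.imwrite(f"pics/{n}0.png",p); np.save(f"{n}0.npy",d)
    c,_,_=ray(n,[0,0]);print(n,c,arm.camera_model(n)["k1"],(d>0).mean())
print(arm.get_state(), arm.finger_overhang)
E
```

```text
pics
top [ 0.42034579 -0.01781815  0.70942287] -0.08474162082839093 0.9959991496598639
side [ 0.26570007 -0.44338562  0.61964494] 0.015166738515728867 0.9959778911564626
{'t': 0.1, 'q': array([ 1.58709266e+00,  3.59380454e-01,  1.11630074e-02, -3.07409076e-04,
       -1.22409731e+00, -2.88116845e-01]), 'qd': array([ 0.00155978,  0.00044565,  0.00031122,  0.00083793, -0.00184452,
        0.00145357]), 'joint_efforts': array([-2.98324048e-03, -5.84165704e+01,  2.93752491e+01,  7.01560423e+00,
        1.01923183e-02, -5.23477411e-05]), 'eef_pos': array([0.18112799, 0.64981106, 0.23367986]), 'ee_rot': array([ 3.14005469e+00, -1.54413541e-04, -2.71925066e-01]), 'force': array([-0.70752252,  0.61132248,  0.05852819]), 'moment': array([-0.03262608, -0.02244872,  0.00327348]), 'gripper_force': 0.0, 'width': 0.08776162185958508} 0.008
```

View pics/top0.png

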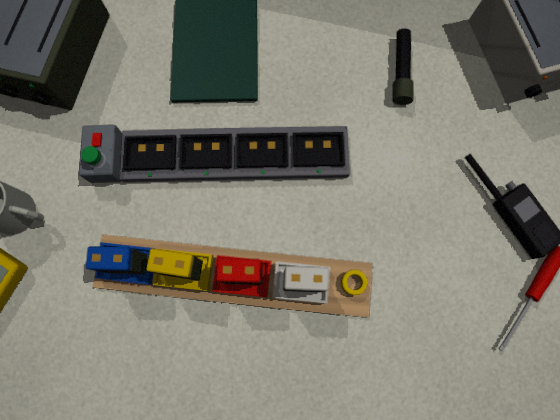

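View pics/side0.png

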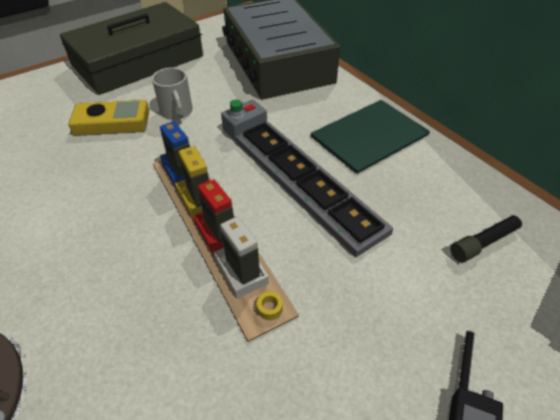

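The top view shows the board nearer the robot, with blue (110,258), yellow (172,263), red (238,270) and white (305,278) from left to right. The charger lies beyond it, with bays at (150,152), (206,152), (262,150) and (318,149) and the power block on the left. So blue goes to the right bay, yellow to the second from right, red to the second from left and white to the left bay.

```bash
cat > m.py <<'E'
from h import *
def comps(mask,amin):
    n,l,s,c=cv2.connectedComponentsWithStats(mask.astype(np.uint8)); return [(l==i) for i in range(1,n) if s[i,4]>=amin]
def rect(P):
    (c,(w,h),a)=cv2.minAreaRect((P[:,:2]*1000).astype(np.float32).reshape(-1,1,2))
    if w>h: w,h,a=h,w,a-90   # long side ~ y ; a = dir of short side
    a=(a+90)%180-90
    return np.round([*c,w,h,a],1)
if __name__=="__main__":
    p=cv2.imread("pics/top0.png"); d=np.load("top0.npy"); X=cloud("top",d)
    z=X[...,2]; print("table z",np.median(z[330:400,200:400]),z[330:400,200:400].std())
    hsv=cv2.cvtColor(p,cv2.COLOR_BGR2HSV)
    for m in comps((abs(z-.11)<.006)&(np.arange(420)[:,None]>220)&(np.arange(560)>80)&(np.arange(560)<345),200):
        ys,xs=np.nonzero(m); px=np.c_[xs,ys]
        Q=onplane("top",px,.110)
        print("cap",p[m].mean(0).round(),"z %.4f"%np.median(z[m]),len(xs),rect(Q),rect(X[m]))
    roi=np.zeros(z.shape,bool); roi[120:190,75:355]=1
    # bay floors/rims: dark pixels
    dark=(p.max(2)<60)&roi
    dark=cv2.morphologyEx(dark.astype(np.uint8),cv2.MORPH_CLOSE,np.ones((5,5)))
    for m in comps(dark>0,500):
        ys,xs=np.nonzero(m)
        print("bay",len(xs),"z %.4f"%np.median(z[m]),rect(onplane("top",np.c_[xs,ys],.03)),rect(X[m&(z>.026)]))
    m=roi&(z>.06); print("block",rect(X[m]),z[m].max())
    m=roi&(z>.008)&(z<.05)&(p.max(2)>60)
    m=max(comps(m,500),key=lambda a:a.sum()); print("charger",rect(X[m]), np.median(z[m]))
    g=roi&(hsv[...,0]>12)&(hsv[...,0]<28)&(hsv[...,1]>100)&(p[...,2]>110)
    for m in comps(g,15):
        ys,xs=np.nonzero(m); print("contact",(onplane("top",[[xs.mean(),ys.mean()]],.02)*1000).round(1),"z %.4f"%np.median(z[m]))
E
python3 m.py
```

```text
table z 0.0011272459685936487 0.04268934288371363
cap [104.  58.  29.] z 0.1109 1011 [478.5 212.6  32.6  61.8  -1.4] [478.9 213.4  32.6  61.4  -1.4]
cap [  5. 127. 153.] z 0.1109 1035 [473.4 126.9  32.4  60.3  -8.5] [473.6 127.6  32.4  60.1  -8.5]
cap [ 13.  26. 145.] z 0.1110 1044 [464.   32.9  31.1  59.6   0. ] [464.1  33.   31.5  59.8   0. ]
cap [136. 150. 157.] z 0.1110 1045 [452.8 -59.8  32.2  59.3  -2.6] [452.9 -59.9  32.3  59.4  -2.4]
bay 9001 z 0.0220 [ 6.558e+02  8.230e+01  9.440e+01  4.341e+02 -2.000e-01] [640.1  63.7 290.9 367.8 -31.3]
block [535.9 127.9  25.9 371.8 -37. ] 0.7094228692299052
charger [663.6  52.   86.7 379.5   1.1] 0.021023488124171652
contact [[ 677.7 -102.2   20. ]] z 0.0222
contact [[672.7 112.   20. ]] z 0.0219
contact [[673.2  82.3  20. ]] z 0.0219
contact [[674.8  19.6  20. ]] z 0.0220
contact [[676.  -10.2  20. ]] z 0.0222
contact [[676.5 -72.5  20. ]] z 0.0219
contact [[670.7 204.8  20. ]] z 0.0221
contact [[671.7 173.6  20. ]] z 0.0220
```

```bash
python3 - <<'E'
from m import *
p=cv2.imread("pics/top0.png"); d=np.load("top0.npy"); X=cloud("top",d);z=X[...,2]
cv2.imwrite("pics/crop.png",cv2.convertScaleAbs(cv2.resize(p[115:190,75:355],None,fx=2.8,fy=2.8,interpolation=2),alpha=1.8))
roi=np.zeros(z.shape,bool); roi[120:190,120:355]=1
for t in(30,40):
  for m in comps((p.max(2)<t)&roi,400):
    ys,xs=np.nonzero(m); print(t,len(xs),xs.min(),xs.max(),ys.min(),ys.max(),rect(onplane("top",np.c_[xs,ys],.03)))
m=roi&(z>.0275)&(z<.036)
for c in comps(m,60):
    ys,xs=np.nonzero(c); print("rim",c.sum(),rect(X[c]),np.median(z[c]))
E
```

```text
30 1568 236 287 133 167 [6.631e+02 5.200e+00 5.830e+01 8.330e+01 3.000e-01]
30 1573 292 344 132 166 [ 6.651e+02 -8.670e+01  5.870e+01  8.360e+01  6.000e-01]
30 1613 123 175 135 170 [658.7 188.1  58.5  85.7   1.6]
30 1599 180 231 134 169 [660.8  96.4  58.9  83.6   1.3]
40 1622 236 287 133 167 [6.631e+02 5.200e+00 5.830e+01 8.350e+01 2.000e-01]
40 1629 292 344 132 166 [ 6.652e+02 -8.660e+01  5.860e+01  8.480e+01  5.000e-01]
40 1697 122 176 135 171 [658.1 188.   60.2  86.9   1.4]
40 1668 179 231 134 169 [661.   97.2  59.4  85.1   1.3]
40 540 120 348 175 181 [615.5  49.    4.4 367.3   1.2]
rim 423 [664.2   3.5  57.5  83.1   1.4] 0.03073189711812485
rim 446 [666.4 -87.4  58.2  82.8   1.5] 0.03075256393491632
rim 473 [6.602e+02 1.883e+02 5.790e+01 8.440e+01 2.000e-01] 0.03080081602473872
rim 479 [662.1  96.7  57.9  85.    0.8] 0.030711518642963842
```

View pics/crop.png

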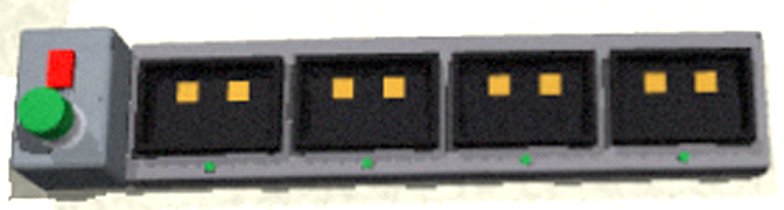

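The crop shows four bays with clean rims; the contacts sit off-centre, towards the far side. The rim, contact and outline measurements agree, with the bay centres at x≈0.660–0.666 and y≈0.189, 0.097, 0.005 and −0.087. I'll start the approach to blue.

move_arm(
  rows="0 0 9.4 0 0 0 0.0876;0 0 9.4 0 0 0 0.0876;0 0 9.4 0 0 0 0.0876;0 0 9.4 0 0 0 0.0876;0 0 9.4 0 0 0 0.0876;0 0 9.4 0 0 0 0.0876;0 0 9.4 0 0 0 0.0876;0 0 9.4 0 0 0 0.0876",
)

```text
t: 1.1
eef_pos: [0.1811, 0.6499, 0.234]
ee_rot: [3.141, -0.001, -1.59]
force: [0.4, 0.2, -0.4]
width: 0.0878
gripper_force: 0.0
```

move_arm(
  rows="0 0 0 0.044 -0.03 0 0.0876;0 0 0 0.044 -0.03 0 0.0876;0 0 0 0.044 -0.03 0 0.0876;0 0 0 0.044 -0.03 0 0.0876;0 0 0 0.044 -0.03 0 0.0876;0 0 0 0.044 -0.03 0 0.0876;0 0 0 0.044 -0.03 0 0.0876;0 0 0 0 0 0 0.0876",
)

```text
t: 2.1
eef_pos: [0.3881, 0.3366, 0.2345]
ee_rot: [3.141, -0.0, -1.588]
force: [0.3, 0.9, -0.2]
width: 0.0875
gripper_force: 0.0
```

```bash
cat > go.py <<'E'
import sys; from h import *
from scipy.spatial.transform import Rotation as R
x,y,z,yaw=map(float,sys.argv[1:5]); s=arm.get_state()
M=R.from_euler("xyz",s["ee_rot"]); T=R.from_euler("xyz",[np.pi,0,np.radians(yaw-90)])
print("pos",s["eef_pos"].round(4),"rpy",np.degrees(s["ee_rot"]).round(2),"t %.2f F %s w %.4f g %.1f"%(s["t"],s["force"].round(1),s["width"],s["gripper_force"]))
print("shift tool",(M.inv().apply(np.array([x,y,z])-s["eef_pos"])).round(4),"turn",np.degrees((M.inv()*T).as_rotvec()).round(2),"q",s["q"].round(2))
E
python3 go.py .4785 .213 .234 -1.4
```

```text
pos [0.3881 0.3366 0.2345] rpy [ 1.7998e+02 -2.0000e-02 -9.0980e+01] t 2.10 F [ 0.3  0.9 -0.2] w 0.0875 g 0.0
shift tool [ 0.122  -0.0925  0.0005] turn [ 0.02 -0.02  0.42] q [ 1.1   0.09 -0.34 -0.   -1.14 -1.11]
```

move_arm(
  rows="0 0 0.4 0.041 -0.031 0 0.0876;0 0 0 0.041 -0.031 0 0.0876;0 0 0 0.04 -0.0305 0 0.0876;0 0 0 0 0 0.03 0.0876;0 0 0 0 0 0.03 0.0876;0 0 0 0 0 0 0.0876",
)

```text
t: 2.85
eef_pos: [0.476, 0.215, 0.1725]
ee_rot: [3.138, -0.003, -1.592]
force: [-0.2, -0.6, 1.0]
width: 0.0881
gripper_force: 0.0
```

```bash
python3 go.py .4785 .213 .077 -1.4; python3 - <<'E'
from h import *
for n in("side",):
    p,d=arm.grab_frame(n); cv2.imwrite(f"pics/{n}1.png",p)
E
```

```text
pos [0.476  0.215  0.1725] rpy [179.79  -0.18 -91.19] t 2.85 F [-0.2 -0.6  1. ] w 0.0881 g 0.0
shift tool [ 0.0017 -0.0029  0.0955] turn [ 0.21 -0.18  0.21] q [ 0.8   0.16 -0.41 -0.   -1.01 -0.82]
```

View pics/side1.png

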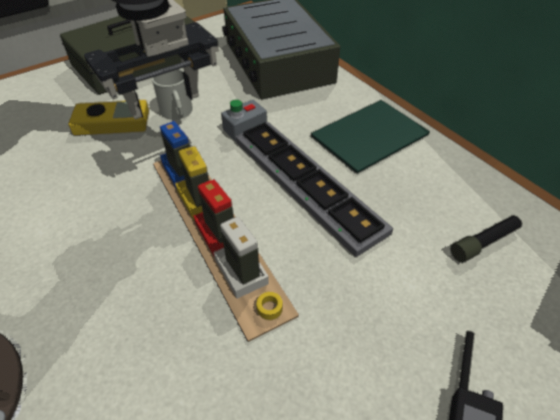

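The side view shows the open fingers straddling the line above blue, with tips near (130,108) and (205,90). That matches the projected pose. Next I descend and grip.

move_arm(
  rows="0 0 0 0.001 -0.002 0.03 0.0876;0 0 0 0 0 0.03 0.0876;0 0 0 0 0 0.025 0.0876;0 0 0 0 0 0.01 0.0876;0 0 0 0 0 0 0.0876",
)

```text
t: 3.52
eef_pos: [0.4796, 0.2152, 0.0801]
ee_rot: [-3.141, 0.0, -1.591]
force: [0.4, 0.2, 0.9]
width: 0.0879
gripper_force: 0.0
```

move_arm(
  rows="0 0 0 0 0 0 0.02;0 0 0 0 0 0 0.02;0 0 0 0 0 0 0.02;0 0 0 0 0 0 0.02;0 0 0 0 0 0 0.02;0 0 0 0 0 0 0.02",
  squeeze=35,
)

```text
t: 4.28
eef_pos: [0.4793, 0.2147, 0.0795]
ee_rot: [3.142, -0.0, -1.591]
force: [-0.1, 0.3, -0.6]
width: 0.033
gripper_force: 0.0
```

```bash
python3 go.py .4785 .213 .19 -1.4
```

```text
pos [0.4793 0.2147 0.0795] rpy [180.    -0.   -91.17] t 4.28 F [-0.1  0.3 -0.6] w 0.0330 g 0.0
shift tool [ 0.0017  0.0008 -0.1105] turn [ 0.   -0.    0.23] q [ 0.79  0.27 -0.52  0.   -0.78 -0.82]
```

move_arm(
  rows="0 0 0 0 0 0 0.02;0 0 0 0 0 0 0.02;0 0 0 0 0 0 0.02;0 0 0 0 0 -0.01 0.02;0 0 0 0 0 -0.02 0.02;0 0 0 0 0 -0.03 0.02;0 0 0 0 0 -0.03 0.02;0 0 0 0 0 -0.02 0.02",
)

```text
t: 5.28
eef_pos: [0.4794, 0.2148, 0.1915]
ee_rot: [-3.141, 0.001, -1.591]
force: [0.2, -0.1, -3.2]
width: 0.0316
gripper_force: 35.0
```

```bash
python3 go.py .666 -.0855 .19 1.2
```

```text
pos [0.4794 0.2148 0.1915] rpy [-1.7994e+02  6.0000e-02 -9.1170e+01] t 5.28 F [ 0.2 -0.1 -3.2] w 0.0316 g 35.0
shift tool [ 0.2964 -0.1927  0.0014] turn [-0.06  0.06 -2.37] q [ 0.79  0.15 -0.38  0.   -1.04 -0.82]
```

Blue is held (35 N, 32 mm, about 3.2 N of weight). Now I carry it to the right-hand bay.

move_arm(
  rows="0 0 0 0.025 -0.017 0 0.02;0 0 0 0.04 -0.026 0 0.02;0 0 0 0.045 -0.029 0 0.02;0 0 0 0.05 -0.0325 0 0.02;0 0 0 0.05 -0.0325 0 0.02;0 0 0 0.045 -0.029 0 0.02;0 0 0 0.03 -0.02 0 0.02;0 0 -2.4 0.011 -0.007 0 0.02",
)

```text
t: 6.28
eef_pos: [0.6665, -0.0875, 0.1891]
ee_rot: [3.14, -0.0, -1.551]
force: [0.5, 0.4, -2.7]
width: 0.0316
gripper_force: 35.0
```

move_arm(
  rows="0 0 0 0 0 0.02 0.02;0 0 0 0 0 0.02 0.02;0 0 0 0 0 0 0.02",
)

```text
t: 6.65
eef_pos: [0.6647, -0.0853, 0.1479]
ee_rot: [3.138, 0.0, -1.55]
force: [-0.1, -0.5, -2.6]
width: 0.0317
gripper_force: 35.0
```

```bash
python3 go.py .666 -.0855 .0795 1.2; python3 - <<'E'
from h import *
p,d=arm.grab_frame("side"); cv2.imwrite("pics/side2.png",p)
E
```

```text
pos [ 0.6647 -0.0853  0.1479] rpy [179.77   0.   -88.8 ] t 6.65 F [-0.1 -0.5 -2.6] w 0.0317 g 35.0
shift tool [ 0.0002 -0.0015  0.0684] turn [ 0.23  0.   -0.  ] q [ 0.16  0.41 -0.11 -0.   -1.05 -0.14]
```

View pics/side2.png

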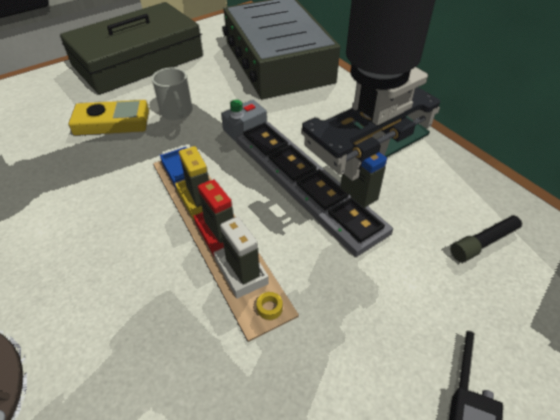

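The side view shows the blue pack held upright at (365,180), above the right-hand bay. Now I lower it.

move_arm(
  rows="0 0 0 0 -0.0015 0.02 0.02;0 0 0 0 0 0.02 0.02;0 0 0 0 0 0.015 0.02;0 0 0 0 0 0.008 0.02;0 0 0 0 0 0.003 0.02;0 0 0 0 0 0.001 0.02;0 0 0 0 0 0 0.02",
)

```text
t: 7.58
eef_pos: [0.668, -0.0852, 0.0831]
ee_rot: [-3.141, 0.0, -1.549]
force: [-0.1, -0.5, -2.8]
width: 0.0319
gripper_force: 35.0
```

move_arm(
  rows="0 0 0 0 0 0.002 0.02;0 0 0 0 0 0.001 0.02;0 0 0 0 0 0.001 0.02;0 0 0 0 0 0 0.02",
)

```text
t: 8.07
eef_pos: [0.6677, -0.0852, 0.0795]
ee_rot: [-3.141, -0.0, -1.549]
force: [-3.7, 0.9, 5.2]
width: 0.0321
gripper_force: 35.0
```

The floor contact shows at the expected height, so I release and lift.

move_arm(
  rows="0 0 0 0 0 0 0.0876;0 0 0 0 0 0 0.0876;0 0 0 0 0 0 0.0876;0 0 0 0 0 0 0.0876;0 0 0 0 0 -0.02 0.0876;0 0 0 0 0 -0.04 0.0876;0 0 0 0 0 -0.04 0.0876;0 0 0 0 0 0 0.0876",
)

```text
t: 9.07
eef_pos: [0.6699, -0.0852, 0.1828]
ee_rot: [-3.135, -0.0, -1.549]
force: [0.0, -0.1, -1.1]
width: 0.0877
gripper_force: 0.0
```

```bash
python3 go.py .4735 .1272 .17 -8.5
```

```text
pos [ 0.6699 -0.0852  0.1828] rpy [-179.6    -0.    -88.74] t 9.07 F [ 0.  -0.1 -1.1] w 0.0877 g 0.0
shift tool [-0.2167  0.1917  0.0114] turn [-0.4   0.03  9.76] q [ 0.16  0.39 -0.06  0.   -1.11 -0.14]
```

move_arm(
  rows="0 0 0 -0.036 0.032 0 0.0876;0 0 0 -0.036 0.032 0 0.0876;0 0 0 -0.036 0.032 0 0.0876;0 0 0 -0.036 0.032 0 0.0876;0 0 0 -0.036 0.032 0 0.0876;0 0 9.7 -0.036 0.032 0 0.0876;0 0 0 0 0 0.03 0.0876;0 0 0 0 0 0 0.0876",
)

```text
t: 10.07
eef_pos: [0.4694, 0.1263, 0.1469]
ee_rot: [3.139, -0.002, -1.717]
force: [0.0, 0.2, 0.3]
width: 0.0876
gripper_force: 0.0
```

```bash
python3 go.py .4735 .1272 .0795 -8.5;python3 - <<'E'
from h import *
p,d=arm.grab_frame("side"); cv2.imwrite("pics/side3.png",p)
E
```

```text
pos [0.4694 0.1263 0.1469] rpy [ 1.7982e+02 -1.4000e-01 -9.8400e+01] t 10.07 F [0.  0.2 0.3] w 0.0876 g 0.0
shift tool [-0.0017 -0.0041  0.0673] turn [ 0.18 -0.14  0.1 ] q [ 0.67  0.13 -0.51 -0.   -0.93 -0.81]
```

View pics/side3.png

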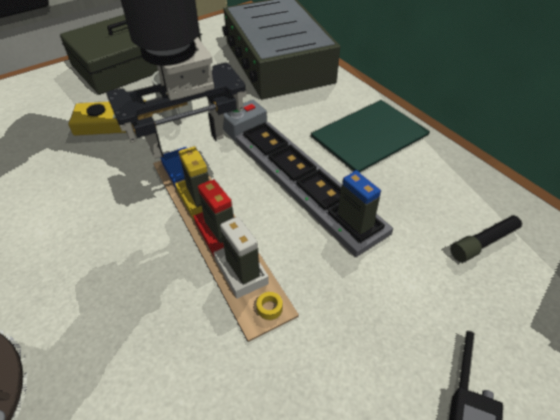

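The side view shows blue standing upright in the right-hand bay (360,205), with the gripper above yellow. I descend and grip yellow.

move_arm(
  rows="0 0 0 -0.001 -0.002 0.025 0.0876;0 0 0 0 0 0.02 0.0876;0 0 0 0 0 0.012 0.0876;0 0 0 0 0 0.008 0.0876;0 0 0 0 0 0 0.02;0 0 0 0 0 0 0.02;0 0 0 0 0 0 0.02;0 0 0 0 0 0 0.02",
)

```text
t: 11.12
eef_pos: [0.4734, 0.1275, 0.0839]
ee_rot: [-3.141, 0.001, -1.719]
force: [0.4, -0.2, -0.4]
width: 0.053
gripper_force: 0.0
```

move_arm(
  rows="0 0 0 0 0 0 0.02;0 0 0 0 0 0 0.02;0 0 0 0 0 0 0.02;0 0 0 0 0 0 0.02;0 0 0 0 0 0 0.02",
)

```text
t: 11.75
eef_pos: [0.4732, 0.1274, 0.0836]
ee_rot: [3.142, -0.0, -1.719]
force: [-1.5, -0.5, 1.5]
width: 0.0318
gripper_force: 35.0
```

```bash
python3 go.py .4735 .1272 .0795 -8.5
```

```text
pos [0.4732 0.1274 0.0836] rpy [180.    -0.   -98.47] t 11.75 F [-1.5 -0.5  1.5] w 0.0318 g 35.0
shift tool [ 0.0001 -0.0003  0.0041] turn [ 0.   -0.    0.03] q [ 0.67  0.21 -0.59  0.   -0.77 -0.81]
```

move_arm(
  rows="0 0 0 0 0 -0.01 0.02;0 0 0 0 0 -0.02 0.02;0 0 0 0 0 -0.03 0.02;0 0 0 0 0 -0.03 0.02;0 0 -4.8 0 0 -0.02 0.02;0 0 -4.8 0 0 0 0.02;0 0 0 0 0 0 0.02",
)

```text
t: 12.62
eef_pos: [0.4727, 0.1271, 0.1936]
ee_rot: [3.141, 0.0, -1.552]
force: [-0.9, -0.4, -4.3]
width: 0.0321
gripper_force: 35.0
```

```bash
python3 go.py .6643 .0049 .19 1.2
```

```text
pos [0.4727 0.1271 0.1936] rpy [ 1.7997e+02  1.0000e-02 -8.8920e+01] t 12.62 F [-0.9 -0.4 -4.3] w 0.0321 g 35.0
shift tool [ 0.1258 -0.1892  0.0035] turn [ 0.03  0.01 -0.12] q [ 0.66  0.08 -0.45 -0.   -1.04 -0.65]
```

move_arm(
  rows="0 0 0 0.012 -0.018 0 0.02;0 0 0 0.022 -0.033 0 0.02;0 0 0 0.028 -0.042 0 0.02;0 0 0 0.028 -0.042 0 0.02;0 0 0 0.022 -0.034 0 0.02;0 0 0 0.013 -0.019 0 0.02;0 0 0 0 0 0.02 0.02;0 0 0 0 0 0.02 0.02",
)

```text
t: 13.62
eef_pos: [0.6632, 0.0056, 0.1518]
ee_rot: [3.139, -0.0, -1.554]
force: [0.0, 0.4, -5.3]
width: 0.032
gripper_force: 35.0
```

move_arm(
  rows="0 0 0 0 0 0.02 0.02;0 0 0 0 0 0.02 0.02;0 0 0 0 0 0.01 0.02;0 0 0 0 0 0 0.02;0 0 0 0 0 0 0.02",
)

```text
t: 14.25
eef_pos: [0.6642, 0.0061, 0.1043]
ee_rot: [-3.141, -0.0, -1.551]
force: [-0.2, 1.2, -4.4]
width: 0.0318
gripper_force: 35.0
```

```bash
python3 go.py .6643 .0049 .0836 1.2
```

```text
pos [0.6642 0.0061 0.1043] rpy [-179.94   -0.    -88.89] t 14.25 F [-0.2  1.2 -4.4] w 0.0318 g 35.0
shift tool [ 0.0012 -0.0001  0.0207] turn [-0.06 -0.   -0.09] q [ 0.3   0.44 -0.17  0.   -0.95 -0.28]
```

move_arm(
  rows="0 0 0 0.001 0 0.008 0.02;0 0 0 0 0 0.007 0.02;0 0 0 0 0 0.003 0.02;0 0 0 0 0 0.001 0.02;0 0 0 0 0 0.001 0.02;0 0 0 0 0 0 0.02;0 0 0 0 0 0 0.02",
)

```text
t: 15.12
eef_pos: [0.6638, 0.0051, 0.0837]
ee_rot: [-3.141, 0.0, -1.551]
force: [0.4, 0.1, -3.8]
width: 0.0317
gripper_force: 35.0
```

move_arm(
  rows="0 0 0 0 0 0.001 0.02;0 0 0 0 0 0.001 0.02;0 0 0 0 0 0 0.02",
)

```text
t: 15.5
eef_pos: [0.6638, 0.0051, 0.0836]
ee_rot: [-3.141, -0.0, -1.551]
force: [-5.4, 1.0, 9.8]
width: 0.0317
gripper_force: 35.0
```

Seated. I release yellow, lift, and go on to red.

move_arm(
  rows="0 0 0 0 0 0 0.0876;0 0 0 0 0 0 0.0876;0 0 0 0 0 0 0.0876;0 0 0 0 0 0 0.0876;0 0 0 0 0 -0.02 0.0876;0 0 0 0 0 -0.04 0.0876;0 0 0 0 0 -0.035 0.0876;0 0 0 0 0 0 0.0876",
)

```text
t: 16.5
eef_pos: [0.6656, 0.0053, 0.1801]
ee_rot: [-3.136, 0.001, -1.551]
force: [0.4, -0.2, -1.3]
width: 0.0874
gripper_force: 0.0
```

```bash
python3 go.py .464 .033 .17 0
```

```text
pos [0.6656 0.0053 0.1801] rpy [-1.7966e+02  5.0000e-02 -8.8850e+01] t 16.50 F [ 0.4 -0.2 -1.3] w 0.0874 g 0.0
shift tool [-0.0317  0.201   0.009 ] turn [-0.34  0.05  1.15] q [ 0.3   0.38 -0.09  0.   -1.1  -0.28]
```

move_arm(
  rows="0 0 0 -0.006 0.04 0 0.0876;0 0 0 -0.0065 0.04 0 0.0876;0 0 0 -0.0065 0.04 0 0.0876;0 0 0 -0.0065 0.04 0 0.0876;0 0 1.1 -0.0065 0.04 0 0.0876;0 0 0 0 0 0.03 0.0876;0 0 0 0 0 0 0.0876;0 0 0 0 0 0 0.0876",
)

```text
t: 17.5
eef_pos: [0.4637, 0.0332, 0.1469]
ee_rot: [3.142, -0.0, -1.57]
force: [1.0, -0.2, -0.5]
width: 0.0878
gripper_force: 0.0
```

```bash
python3 go.py .464 .033 .08 0;python3 - <<'E'
from h import *
p,d=arm.grab_frame("side"); cv2.imwrite("pics/side4.png",p)
E
```

```text
pos [0.4637 0.0332 0.1469] rpy [ 1.800e+02 -3.000e-02 -8.997e+01] t 17.50 F [ 1.  -0.2 -0.5] w 0.0878 g 0.0
shift tool [ 0.0001 -0.0003  0.0669] turn [ 0.   -0.03  0.03] q [ 0.5   0.09 -0.56  0.   -0.92 -0.5 ]
```

View pics/side4.png

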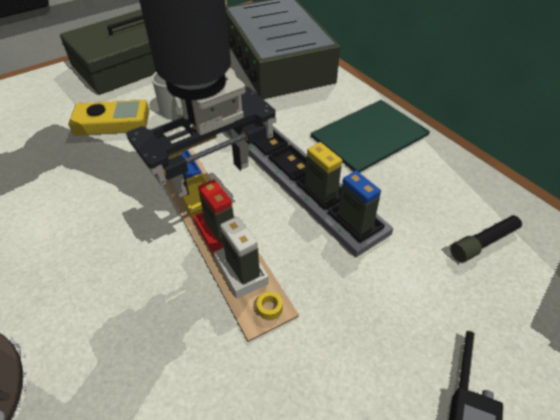

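The side view shows yellow upright in the second bay from the right (322,175) and blue undisturbed at (360,205). The gripper is above red (215,195).

move_arm(
  rows="0 0 0 0 0 0.025 0.0876;0 0 0 0 0 0.02 0.0876;0 0 0 0 0 0.014 0.0876;0 0 0 0 0 0.008 0.0876;0 0 0 0 0 0 0.02;0 0 0 0 0 0 0.02;0 0 0 0 0 0 0.02;0 0 0 0 0 0 0.02",
)

```text
t: 18.55
eef_pos: [0.4633, 0.0333, 0.08]
ee_rot: [-3.141, 0.0, -1.57]
force: [0.3, 0.1, 0.3]
width: 0.0531
gripper_force: 0.0
```

move_arm(
  rows="0 0 0 0 0 0 0.02;0 0 0 0 0 0 0.02;0 0 0 0 0 0 0.02;0 0 0 0 0 0 0.02;0 0 0 0 0 0 0.02",
)

```text
t: 19.18
eef_pos: [0.4632, 0.0332, 0.0796]
ee_rot: [-3.141, 0.0, -1.57]
force: [1.2, 0.7, 0.9]
width: 0.0317
gripper_force: 34.7
```

move_arm(
  rows="0 0 0 0 0 -0.01 0.02;0 0 0 0 0 -0.02 0.02;0 0 0 0 0 -0.03 0.02;0 0 0 0 0 -0.03 0.02;0 0 -1.2 0 0 -0.02 0.02;0 0 0 0 0 0 0.02;0 0 0 0 0 0 0.02",
)

```text
t: 20.05
eef_pos: [0.4622, 0.0329, 0.1886]
ee_rot: [3.14, -0.0, -1.55]
force: [-0.1, 0.2, -4.2]
width: 0.0316
gripper_force: 34.7
```

```bash
python3 go.py .6623 .0969 .19 1.2
```

```text
pos [0.4622 0.0329 0.1886] rpy [ 1.7991e+02 -1.0000e-02 -8.8820e+01] t 20.05 F [-0.1  0.2 -4.2] w 0.0316 g 34.7
shift tool [-0.0598 -0.2013 -0.0017] turn [ 0.09 -0.01 -0.02] q [ 0.5   0.04 -0.5  -0.   -1.03 -0.48]
```

move_arm(
  rows="0 0 0 -0.006 -0.02 0 0.02;0 0 0 -0.0105 -0.035 0 0.02;0 0 0 -0.0135 -0.045 0 0.02;0 0 0 -0.0135 -0.045 0 0.02;0 0 0 -0.0105 -0.035 0 0.02;0 0 0 -0.006 -0.021 0 0.02;0 0 0 0 0 0.02 0.02;0 0 0 0 0 0.02 0.02",
)

```text
t: 21.05
eef_pos: [0.662, 0.0972, 0.1465]
ee_rot: [3.138, -0.001, -1.55]
force: [-0.6, 0.0, -3.3]
width: 0.0319
gripper_force: 34.7
```

move_arm(
  rows="0 0 0 0 0 0.02 0.02;0 0 0 0 0 0.02 0.02;0 0 0 0 0 0.01 0.02;0 0 0 0 0 0 0.02;0 0 0 0 0 0 0.02",
)

```text
t: 21.68
eef_pos: [0.6632, 0.0976, 0.1001]
ee_rot: [-3.141, 0.0, -1.549]
force: [0.1, 0.1, -4.1]
width: 0.032
gripper_force: 34.7
```

```bash
python3 go.py .6623 .0969 .0796 1.2
```

```text
pos [0.6632 0.0976 0.1001] rpy [-179.96    0.    -88.76] t 21.68 F [ 0.1  0.1 -4.1] w 0.0320 g 34.7
shift tool [0.0007 0.001  0.0205] turn [-0.04  0.    0.04] q [ 0.44  0.46 -0.16  0.   -0.95 -0.41]
```

move_arm(
  rows="0 0 0 0.0005 0 0.008 0.02;0 0 0 0 0 0.007 0.02;0 0 0 0 0 0.003 0.02;0 0 0 0 0 0.001 0.02;0 0 0 0 0 0.001 0.02;0 0 0 0 0 0.001 0.02;0 0 0 0 0 0 0.02;0 0 0 0 0 0 0.02",
)

```text
t: 22.68
eef_pos: [0.663, 0.0969, 0.0797]
ee_rot: [-3.141, 0.0, -1.549]
force: [-4.1, 0.2, 5.5]
width: 0.032
gripper_force: 34.7
```

move_arm(
  rows="0 0 0 0 0 0 0.0876;0 0 0 0 0 0 0.0876;0 0 0 0 0 0 0.0876;0 0 0 0 0 0 0.0876;0 0 0 0 0 -0.02 0.0876;0 0 0 0 0 -0.04 0.0876;0 0 0 0 0 -0.04 0.0876;0 0 0 0 0 0 0.0876",
)

```text
t: 23.68
eef_pos: [0.6649, 0.0975, 0.1827]
ee_rot: [-3.135, 0.002, -1.549]
force: [-0.2, -0.1, -1.2]
width: 0.0873
gripper_force: 0.0
```

```bash
python3 go.py .4528 -.0598 .17 -2.5
```

```text
pos [0.6649 0.0975 0.1827] rpy [-1.7962e+02  1.1000e-01 -8.8740e+01] t 23.68 F [-0.2 -0.1 -1.2] w 0.0873 g 0.0
shift tool [0.1526 0.2155 0.011 ] turn [-0.38  0.12  3.75] q [ 0.44  0.38 -0.07  0.   -1.11 -0.41]
```

move_arm(
  rows="0 0 0 0.0255 0.0358 0 0.0876;0 0 0 0.0255 0.0358 0 0.0876;0 0 0 0.0255 0.0358 0 0.0876;0 0 0 0.0255 0.0358 0 0.0876;0 0 0 0.0255 0.0358 0 0.0876;0 0 3.7 0.025 0.0355 0 0.0876;0 0 0 0 0 0.03 0.0876;0 0 0 0 0 0 0.0876",
)

```text
t: 24.68
eef_pos: [0.4498, -0.0607, 0.1471]
ee_rot: [3.138, -0.001, -1.615]
force: [-0.2, 0.2, 0.4]
width: 0.0875
gripper_force: 0.0
```

```bash
python3 go.py .4528 -.0598 .08 -2.5;python3 - <<'E'
from h import *
p,d=arm.grab_frame("side"); cv2.imwrite("pics/side5.png",p)
E
```

```text
pos [ 0.4498 -0.0607  0.1471] rpy [ 1.7981e+02 -4.0000e-02 -9.2510e+01] t 24.68 F [-0.2  0.2  0.4] w 0.0875 g 0.0
shift tool [-0.001  -0.0031  0.0671] turn [ 0.19 -0.04 -0.01] q [ 0.3   0.07 -0.58 -0.   -0.92 -0.35]
```

View pics/side5.png

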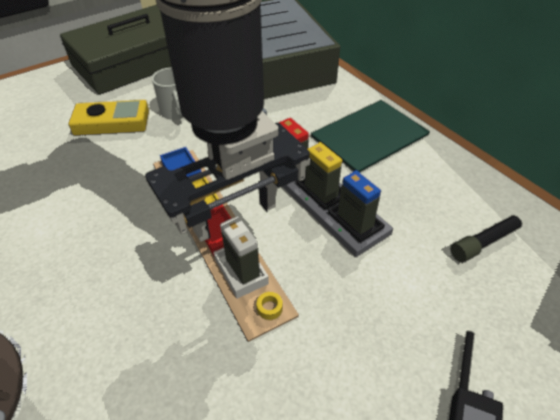

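The side view shows red in the charger at (292,130) behind yellow and blue, with the gripper above white (238,240).

move_arm(
  rows="0 0 0 0 -0.001 0.025 0.0876;0 0 0 0 0 0.02 0.0876;0 0 0 0 0 0.014 0.0876;0 0 0 0 0 0.007 0.0876;0 0 0 0 0 0 0.02;0 0 0 0 0 0 0.02;0 0 0 0 0 0 0.02;0 0 0 0 0 0 0.02",
)

```text
t: 25.72
eef_pos: [0.4528, -0.0601, 0.0829]
ee_rot: [-3.141, 0.0, -1.614]
force: [-0.0, -0.3, 0.2]
width: 0.0531
gripper_force: 0.0
```

move_arm(
  rows="0 0 0 0 0 0 0.02;0 0 0 0 0 0 0.02;0 0 0 0 0 0 0.02;0 0 0 0 0 0 0.02;0 0 0 0 0 0 0.02",
)

```text
t: 26.35
eef_pos: [0.4526, -0.0602, 0.0826]
ee_rot: [3.142, -0.0, -1.614]
force: [-0.5, -0.4, 1.7]
width: 0.0316
gripper_force: 35.0
```

move_arm(
  rows="0 0 0 0 0 -0.01 0.02;0 0 0 0 0 -0.02 0.02;0 0 0 0 0 -0.03 0.02;0 0 0 0 0 -0.03 0.02;0 0 -3.7 0 0 -0.025 0.02;0 0 0 0 0 -0.01 0.02;0 0 0 0 0 0 0.02",
)

```text
t: 27.22
eef_pos: [0.4525, -0.0601, 0.2077]
ee_rot: [-3.141, 0.001, -1.551]
force: [-0.4, 0.0, -4.6]
width: 0.0318
gripper_force: 35.0
```

```bash
python3 go.py .6604 .1887 .2 1.2
```

```text
pos [ 0.4525 -0.0601  0.2077] rpy [-1.7997e+02  3.0000e-02 -8.8860e+01] t 27.23 F [-0.4  0.  -4.6] w 0.0318 g 35.0
shift tool [-0.2446 -0.2128  0.0079] turn [-0.03  0.03 -0.06] q [ 0.3   0.01 -0.49 -0.   -1.07 -0.28]
```

move_arm(
  rows="0 0 0 -0.02 -0.0175 0 0.02;0 0 0 -0.033 -0.029 0 0.02;0 0 0 -0.042 -0.0365 0 0.02;0 0 0 -0.042 -0.0365 0 0.02;0 0 0 -0.042 -0.0365 0 0.02;0 0 0 -0.036 -0.0312 0 0.02;0 0 0 -0.02 -0.0175 0 0.02;0 0 0 -0.0095 -0.008 0 0.02",
)

```text
t: 28.22
eef_pos: [0.6603, 0.1906, 0.2046]
ee_rot: [3.138, -0.002, -1.549]
force: [-0.4, -0.3, -3.8]
width: 0.0316
gripper_force: 35.0
```

move_arm(
  rows="0 0 0 0 0 0.02 0.02;0 0 0 0 0 0.02 0.02;0 0 0 0 0 0.02 0.02;0 0 0 0 0 0 0.02;0 0 0 0 0 0 0.02",
)

```text
t: 28.85
eef_pos: [0.6603, 0.1889, 0.148]
ee_rot: [-3.141, -0.0, -1.549]
force: [-0.4, -0.9, -4.5]
width: 0.0318
gripper_force: 35.0
```

```bash
python3 go.py .6604 .1887 .0826 1.2;python3 - <<'E'
from h import *
p,d=arm.grab_frame("side"); cv2.imwrite("pics/side6.png",p)
E
```

```text
pos [0.6603 0.1889 0.148 ] rpy [-1.7998e+02 -1.0000e-02 -8.8780e+01] t 28.85 F [-0.4 -0.9 -4.5] w 0.0318 g 35.0
shift tool [ 0.0002 -0.0001  0.0654] turn [-0.02 -0.01  0.02] q [ 0.56  0.44 -0.07  0.   -1.06 -0.54]
```

View pics/side6.png

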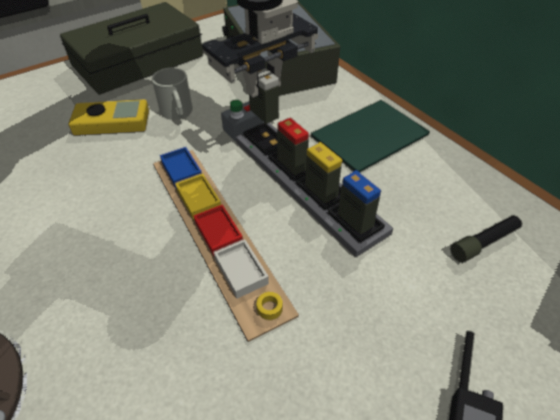

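The view shows white held upright at (265,97) above the left-hand bay; the other three are seated. I lower it.

move_arm(
  rows="0 0 0 0 0 0.02 0.02;0 0 0 0 0 0.018 0.02;0 0 0 0 0 0.012 0.02;0 0 0 0 0 0.008 0.02;0 0 0 0 0 0.004 0.02;0 0 0 0 0 0.002 0.02;0 0 0 0 0 0 0.02;0 0 0 0 0 0 0.02",
)

```text
t: 29.9
eef_pos: [0.6602, 0.189, 0.084]
ee_rot: [-3.141, 0.0, -1.549]
force: [0.1, -0.2, -4.6]
width: 0.0318
gripper_force: 35.0
```

move_arm(
  rows="0 0 0 0 0 0.001 0.02;0 0 0 0 0 0.001 0.02;0 0 0 0 0 0 0.02",
)

```text
t: 30.28
eef_pos: [0.6602, 0.1889, 0.0827]
ee_rot: [-3.141, 0.0, -1.549]
force: [-4.2, 0.2, 4.7]
width: 0.0318
gripper_force: 35.0
```

Seated. I release it, lift clear, and move the arm out of view to check.

move_arm(
  rows="0 0 0 0 0 0 0.0876;0 0 0 0 0 0 0.0876;0 0 0 0 0 0 0.0876;0 0 0 0 0 0 0.0876;0 0 0 0 0 -0.02 0.0876;0 0 0 0 0 -0.04 0.0876;0 0 0 0 0 -0.05 0.0876;0 0 0 0 0 -0.04 0.0876",
)

```text
t: 31.28
eef_pos: [0.6603, 0.1889, 0.2338]
ee_rot: [-3.14, 0.0, -1.549]
force: [0.5, -0.2, 0.4]
width: 0.0871
gripper_force: 0.0
```

move_arm(
  rows="0 0 0 -0.045 0.03 0 0.0876;0 0 0 -0.045 0.03 0 0.0876;0 0 0 -0.045 0.03 0 0.0876;0 0 0 -0.045 0.03 0 0.0876;0 0 0 -0.045 0.03 0 0.0876;0 0 0 -0.04 0.02 0 0.0876;0 0 0 0 0 0 0.0876;0 0 0 0 0 0 0.0876",
)

```text
t: 32.28
eef_pos: [0.4842, 0.45, 0.2314]
ee_rot: [3.141, -0.0, -1.549]
force: [0.0, -0.2, -0.7]
width: 0.0877
gripper_force: 0.0
```

```bash
python3 - <<'E'
from m import *
p,d=arm.grab_frame("top"); cv2.imwrite("pics/top7.png",p); X=cloud("top",d);z=X[...,2]
ok=(abs(z-.11)<.012)&(abs(X[...,0]-.663)<.06)&(X[...,1]<.24)&(X[...,1]>-.14)
for m in comps(ok,200):
    ys,xs=np.nonzero(m); print(p[m].mean(0).round(),"z %.4f spread %.4f"%(np.median(z[m]),np.ptp(np.percentile(z[m],[5,95]))),rect(onplane("top",np.c_[xs,ys],.11)))
s=arm.get_state();print(s["eef_pos"],s["t"],s["force"])
E
```

```text
[98. 55. 29.] z 0.1106 spread 0.0096 [ 6.647e+02 -8.550e+01  3.570e+01  5.900e+01  5.000e-01]
[ 14.  25. 130.] z 0.1107 spread 0.0101 [ 6.61e+02  9.56e+01  3.55e+01  6.09e+01 -1.00e-01]
[  7. 117. 141.] z 0.1107 spread 0.0095 [6.611e+02 4.900e+00 3.550e+01 5.820e+01 2.000e-01]
[120. 132. 138.] z 0.1107 spread 0.0104 [658.  187.7  34.8  63.1   1.2]
[0.4846037  0.44960615 0.23151496] 32.325 [ 0.17296538 -0.02601331 -0.22277248]
```

View pics/top7.png

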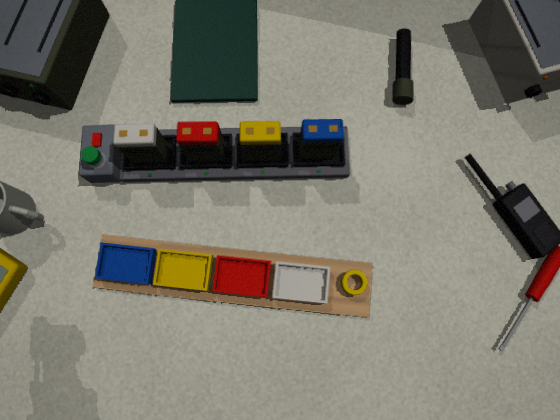

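The top view shows white, red, yellow and blue from left to right in the bays (135,135 to 322,130). All the caps are level at the seated height, matching the initial cap reading, and the arm is clear.

```bash
python3 -c "
from station import arm
print(arm.job_done())"
```

```text
the job is handed in; nothing more can be done
None
```

All four packs are seated upright in the charger in reversed order (white, red, yellow, blue from left to right), all released and the arm clear; I handed the job in at about 32 s.

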